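Wind the length stop home and lock it

TASK

On the bench stands a screw-driven length stop with a crank. Push its crank handle round anticlockwise (seen from above), more than a full turn if need be, until the carriage is fully home against its zero stop; feel for the stop and do not force it. Then take the lock pin out of the wooden rack and stand it down through the eye of the crank into the socket beneath, fully home, leaving the plane, mug and screwdriver where they are.

Things in the scene. Friction and masses are not known exactly. Their poses are not given: they have to be found in the camera images.
- positioner: fixed grey base plate of the length stop, 210 (x) by 170 (y) by 15 mm; origin at the centre of its underside, z up. The crank turns about a vertical axis at x = -30, y = 0 mm of this frame. A carriage track stands along its +x side (top 45 mm above the bench); nothing else on it stands higher than 36 mm save the crank
- crank: flat steel crank; origin on its turning axis, 36 mm above the bench at the underside of its 18 mm wide, 10 mm thick arm; z up. Hub top 50 mm above the bench. Handle on its -y side, lock eye on its +y side. Stiff (about 2 N at the handle), stays where left. Home is anticlockwise from above, up to 1.3 turns away, at a hard stop where its axes are parallel to the positioner's
- crank_handle (a point): upright dark wooden handle of the crank, a fixed cylinder 18 mm in diameter, from 44 to 86 mm above the bench; this point lies on its axis 66 mm above the bench, 50 mm from the turning axis
- crank_eye (a point): centre of the eye, at its top face 46 mm above the bench: a 15 mm round through hole in the 28 mm square, 10 mm thick end of the crank arm, 45 mm from the turning axis, across from the handle
- socket (a point): centre of the mouth of the socket, 33 mm above the bench: a 15 mm round hole, 18 mm deep, in a 30 mm square aluminium block fixed on the base plate at x = -30, y = +45 mm of it; the eye passes 3 mm over it once each turn
- pointer (a point): tip of the pointer on the aluminium carriage (30 by 24 by 22 mm), 17 mm above the bench; it slides along the positioner's y, 38 mm for each turn, away from the zero line as the crank is wound clockwise from home
- zero_line (a point): zero line of the scale, where the pointer tip stands when the carriage is home against the dark end block
- rack: fixed wooden rack block 130 (x) by 60 (y) by 34 mm; origin at the centre of its underside. The lock pin stands in its hole at x = +35 mm; two drill bits stick up at most 26 mm at its other end, 78 mm or more from the pin
- lock_pin: loose steel pin, 90 g, standing upright in the rack; origin at the centre of its lower tip, z up. Shaft 12 mm in diameter and 26 mm long with a 3 mm chamfer, then a dark cylindrical head 22 mm in diameter and 28 mm high (26 to 54 mm above the tip). In the rack the head's underside rests 34 mm above the bench; fully home in the socket it rests on the eye, 46 mm above the bench (tip at 20 mm)
- block_plane: bystander: loose steel block plane 160 by 50 by 70 mm, to be left alone; origin at the centre of its sole
- pencil_mug: bystander: loose white mug 76 mm in diameter, 90 mm high, with pencils up to 170 mm above the bench, to be left alone; origin at the centre of its underside
- screwdriver: bystander: loose screwdriver 220 mm long with a wooden handle, lying, to be left alone; origin at the middle of its underside
Not all that is in view belongs to the job. There is more than one size of the rack; the one meant has the size given above.

How it is judged:
On the way, in this order (a step that is already met when the one before it is completed fails the run):
1. the crank is wound home: eye over the socket and carriage at its zero stop (horizontal distance between crank_eye and socket below 0.003 m and distance between pointer and zero_line below 0.006 m), for 0.2 s.
2. the lock pin stands through the eye, fully home in the socket (all of step 1 and horizontal distance between lock_pin and socket below 0.003 m and z of lock_pin in the frame of socket below -0.01 m and angle between lock_pin's own z axis and vertical below 0.1 rad and linear speed of lock_pin below 0.02 m/s), for 0.2 s.
At the end, for the whole second after the job is handed in: The crank is home (eye within 3 mm of the socket's axis, pointer within 6 mm of the zero line) and the lock pin stands at rest through the eye in the socket: within 3 mm of the socket's axis, its tip at least 10 mm below the socket's mouth, within 0.1 rad of upright (all of step 2); the robot touches nothing.
It fails at once if the crank is forced: the fingers press on it with more than 40 N (contact force between the fingers and crank above 40 N).
It fails at once if the block plane is moved more than 30 mm (distance of block_plane from where it was at the start of the episode above 0.03 m).
It fails at once if the pencil mug is moved more than 30 mm (distance of pencil_mug from where it was at the start of the episode above 0.03 m).
It fails at once if the screwdriver is moved more than 30 mm (distance of screwdriver from where it was at the start of the episode above 0.03 m).
It also fails if it takes over 72 s, if anything falls off the work surface, if the arm or the gripper's body presses on something with over 40 N, if the wrist force passes 120 N, or if a joint passes its speed limit or range.

ROBOT

A 7-joint arm with a two-finger parallel gripper is mounted at the origin on the work surface. World frame = base frame: x ahead of the robot, y to its left, z up, the work surface at z = 0. Lengths are in m, angles in rad, forces in N, time in s.
With the tool pointing down it reaches from about 0.4 to 0.85 m from the base axis. Payload 10.4 kg.
Tool frame: the origin (TCP) lies at the very end of the fingers, on their centre line; the grasp point (between the pads) lies 19 mm behind it; z points along the fingers, x is the direction in which the jaws open and shut, and the axes are right-handed (so a half turn about z gives the same grasp; the last joint's range is limited). The gripper opens to 87 mm and grips with 3 to 60 N. Pads are 19 mm wide; open, the fingers measure 117 mm over their backs; the gripper's body (75 mm by 190 mm) begins 51 mm behind the grasp point.
Start: joints at [1.079, 0.332, -0.065, 1.46, 0.022, 1.35, -0.088], TCP at [0.282, -0.558, 0.223] pointing down, gripper open.
Joint ranges: [-2.6, 2.6], [-0.5, 2.12], [-1.47, 1.34], [0.16, 2.42], [-1.27, 4.41], [0.06, 2.06], [-2.6, 2.6]. Speed limits (rad/s): [2.22, 2.22, 2.79, 2.79, 3.14, 3.14, 3.14].

INTERFACE

Orientations are given as a unit quaternion [x, y, z, w].
In Python, from bench import r gives the robot as it stands. The module is installed in compiled form; this text tells all that it offers.
- The arm moves only by the tool carry_out, never from a script. Its argument "commands" is a list that holds one entry, the list of rows, each a list of 7 numbers: the closure in counts, from 0 (fully open) to 255 (shut), then the shift along the tool's x, y, z in units of 25 mm (1.0 is 25 mm), then the turn, a rotation vector about the tool's x, y, z in units of 5 degrees (1.0 is 5 degrees). A call has 1 to 12 rows; each row is the pose to reach, as a shift and turn from the pose measured when the call began, along the tool's axes at that moment; what a row does not reach only later rows make up. A row lasts 1/8 s, in which the tool goes at most 62.5 mm and 10.7 degrees, less where a joint would pass 70% of its speed; a pose out of reach is approached as far as the arm can. A call with a gripper value outside its range is refused whole. The fingers move at their own pace and stop on an object; "grip_force" is the grip in N (left out, the last holds). Time passes only in rows, so rows that repeat a pose let the fingers close. It gives the time, the measured TCP pose, the force and the opening at its end, in the units of the state.
- r.read_state(): the state, without advancing time (a new reading comes with each control period).
- r.camera(name): name is "side" or "top" or "wrist"; returns the picture (384x512x3 uint8, blue, green, red); there is no depth.
- r.camera_info(name): a dict with "fx", "fy", "cx", "cy" (pixels), "origin" and "rotation" of the camera in the world. Camera axes: x right, y down, z forward; pixel columns grow to the right and rows downward; lengths in m; the calibration is good to about 2 mm. A picture is of the moment at which its call begins: read the wrist's pose just before it. camera_info takes no time and is no camera call; for the wrist camera it gives the pose at the moment of the call.
- r.close_job(): hands the job in, once; it reports no verdict.
The state is a dict: "time": time; "joint_positions": joint angles; "joint_vel": joint speeds; "joint_torque": joint torques, N m; "ee_pos": TCP position; "eef_rot": TCP orientation; "ft_force": force on the tool from outside, world axes, zero at the start; "torque": the same for the moment, N m; "width": finger opening in m.
Only numpy, scipy, OpenCV 4.12 (cv2) and the standard library are available. Lean on these libraries where they do the work, as an engineer would, in place of code of your own. Each camera call takes 0.05 s, during which the arm holds its last target.

## Working session

There is one attempt and no reset: what is moved stays moved. The work goes in short steps, Python scripts to look and compute and a tool call to move; the robot and the scene stay as the last step left them, time stands still between calls to the robot, and variables do not carry over. Pictures are saved under pics/ and viewed, and the job is handed in when it is done.

Besides the shell and the picture viewer there is one more tool, called after "Emit:" as name([rows], argument=value, ...), one row to a line, values as JSON. carry_out: Moves the arm, as the interface text tells. Its arguments: {"type":"object","properties":{"commands":{"type":"array"},"grip_force":{"type":"number"}},"required":["commands"]}

```bash
mkdir -p pics; ls
python3 - <<'E'
from bench import r
import cv2
s=r.read_state();print(s)
for n in ["side","top","wrist"]:
    cv2.imwrite(f"pics/{n}0.png",r.camera(n)); print(n,r.camera_info(n))
E
```

```text
pics
{'time': 0.0, 'joint_positions': array([ 1.07936948,  0.33286731, -0.06468768,  1.46092944,  0.02162116,
        1.34991265, -0.08849084]), 'joint_vel': array([ 0.00020262,  0.00033499,  0.00092026, -0.00105232,  0.00084912,
       -0.00026499, -0.00014692]), 'joint_torque': array([-8.04805622e-04, -6.23259616e+01,  2.40376359e-02, -3.89904177e+01,
       -6.14359835e-02,  3.95519729e-02,  1.06567563e-04]), 'ee_pos': array([ 0.2822069 , -0.55722657,  0.22176244]), 'eef_rot': array([ 8.52015178e-01, -5.23516602e-01, -6.27774889e-04, -3.32405526e-04]), 'ft_force': array([0.93548087, 0.32787743, 0.7473851 ]), 'torque': array([ 0.04754095, -0.0011804 ,  0.00169297]), 'width': 0.08686418223846058}
side {'fx': 367.18547320852036, 'fy': 367.18547320852036, 'cx': 249.91881532552668, 'cy': 194.25325994658937, 'origin': array([0.05232853, 0.59608274, 0.81799555]), 'rotation': array([-0.32362445,  0.86088739, -0.36957428,  0.13249517])}
top {'fx': 462.9873941439958, 'fy': 462.9873941439958, 'cx': 250.71140357046806, 'cy': 197.47006633317304, 'origin': array([0.38747963, 0.00905898, 1.51470492]), 'rotation': array([ 0.71314691, -0.69860619,  0.03938271, -0.04266011])}
wrist {'fx': 336.2906171467492, 'fy': 336.2906171467492, 'cx': 252.9824393310261, 'cy': 191.93976117281693, 'origin': array([ 0.34962233, -0.52502172,  0.38401829]), 'rotation': array([ 0.84427117, -0.51778129, -0.07245704,  0.11772301])}
```

View pics/top0.png

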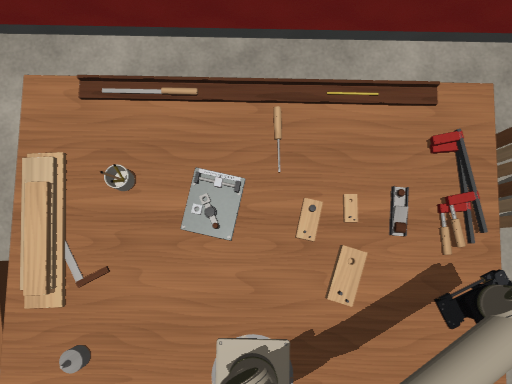

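View pics/side0.png

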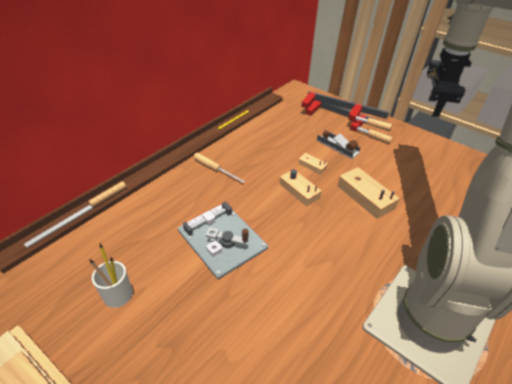

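View pics/wrist0.png

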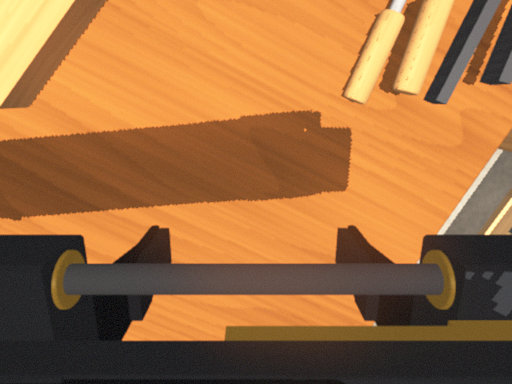

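```bash
cat > h.py <<'E'
import numpy as np, cv2
from scipy.spatial.transform import Rotation as R
from bench import r
def ray(info,u,v):
    d=np.array([(u-info['cx'])/info['fx'],(v-info['cy'])/info['fy'],1.0])
    return info['origin'], R.from_quat(info['rotation']).apply(d)
def onz(info,u,v,z):
    o,d=ray(info,u,v); return o+d*(z-o[2])/d[2]
def proj(info,p):
    q=R.from_quat(info['rotation']).inv().apply(np.asarray(p)-info['origin'])
    return np.array([info['fx']*q[0]/q[2]+info['cx'],info['fy']*q[1]/q[2]+info['cy']])
def crop(im,x0,y0,x1,y1,k,name):
    cv2.imwrite('pics/'+name,cv2.resize(im[y0:y1,x0:x1],None,fx=k,fy=k,interpolation=cv2.INTER_CUBIC))
E
python3 - <<'E'
from h import *
im=cv2.imread('pics/top0.png')
crop(im,175,160,255,245,7,'tc_pos.png'); crop(im,290,185,370,310,5,'tc_rack.png')
im=cv2.imread('pics/side0.png')
crop(im,170,195,275,280,7,'sc_pos.png')
E
```

```text
(no output)
```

View pics/tc_pos.png

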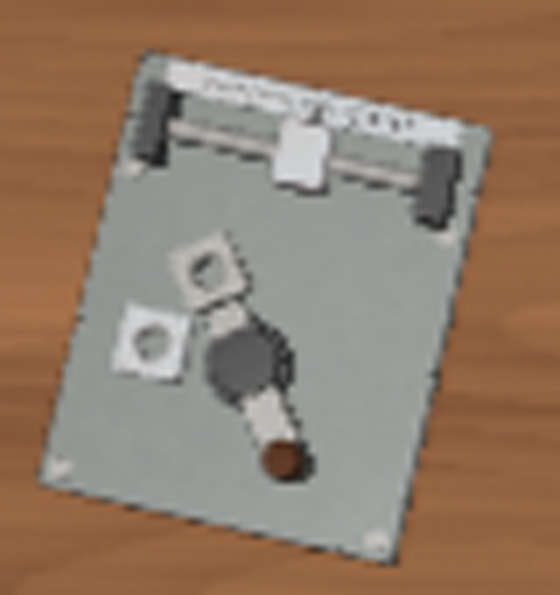

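View pics/sc_pos.png

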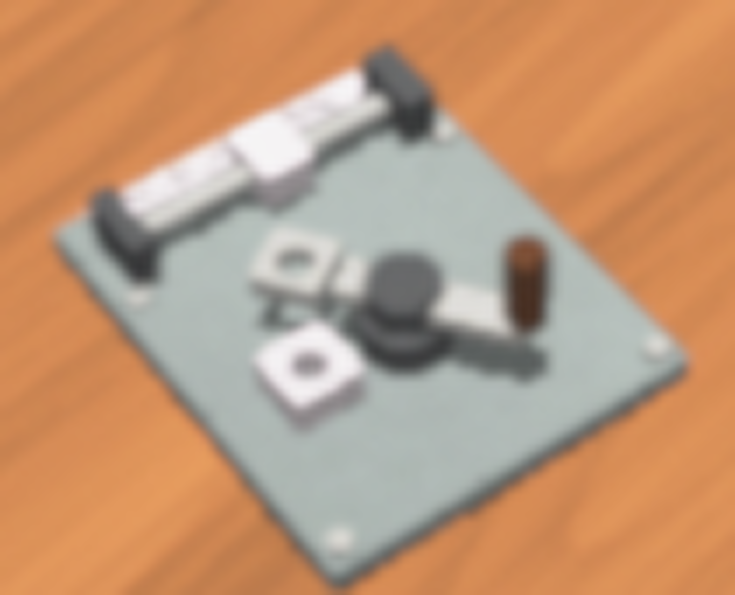

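View pics/tc_rack.png

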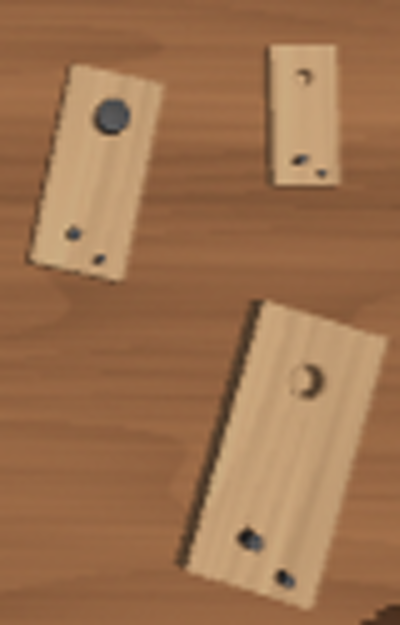

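Run:
```python
from h import *
t=r.camera_info('top'); s=r.camera_info('side')
f=lambda X,Y,k,x0,y0:(x0+(X+.5)/k-.5,y0+(Y+.5)/k-.5)
def tri(a,b):
    o1,d1=ray(t,*a);o2,d2=ray(s,*b)
    l=np.linalg.lstsq(np.c_[d1,-d2],o2-o1,rcond=None)[0]
    p,q=o1+d1*l[0],o2+d2*l[1]; return (p+q)/2,np.linalg.norm(p-q)
P=lambda X,Y:f(X,Y,7,175,160); S=lambda X,Y:f(X,Y,7,170,195); K=lambda X,Y:f(X,Y,5,290,185)
print('handle',tri(P(284,459),S(526,248)),onz(t,*P(284,459),.086),onz(s,*S(526,248),.086))
print('hub',tri(P(245,362),S(404,275)),onz(t,*P(245,362),.05),onz(s,*S(404,275),.05))
print('eye',tri(P(208,270),S(296,261)),onz(t,*P(208,270),.046),onz(s,*S(296,261),.046))
print('sock',tri(P(152,342),S(310,363)),onz(t,*P(152,342),.033),onz(s,*S(310,363),.033))
print('pin',onz(t,*K(112,116),.062))
cor=[onz(t,*P(*c),.015) for c in [(146,55),(491,130),(395,562),(43,483)]]
print('plate',np.mean(cor,0)); e=cor[0]-cor[3]; e2=cor[1]-cor[2]; print(np.degrees(np.arctan2(e[1],e[0])),np.degrees(np.arctan2(e2[1],e2[0])),np.linalg.norm(e),np.linalg.norm(cor[1]-cor[0]))
rc=[onz(t,*K(*c),.034) for c in [(71,64),(162,83),(123,281),(32,261)]]
print('rack',np.mean(rc,0),np.linalg.norm(rc[0]-rc[3]),np.linalg.norm(rc[0]-rc[1]));e=rc[0]-rc[3];print(np.degrees(np.arctan2(e[1],e[0])))
q=r.read_state()['eef_rot'];print(R.from_quat(q).as_matrix())
```

```text
handle (array([0.46639107, 0.12569856, 0.08838984]), np.float64(0.0017347223114714207)) [0.46581284 0.12538756 0.086     ] [0.46849979 0.12460733 0.086     ]
hub (array([0.51104499, 0.14685063, 0.05668329]), np.float64(0.0005437371203576207)) [0.51139249 0.14731543 0.05      ] [0.51530928 0.14305132 0.05      ]
eye (array([0.55283421, 0.16531728, 0.04882166]), np.float64(0.0008494167544171257)) [0.55348738 0.16588876 0.046     ] [0.55429974 0.16350944 0.046     ]
sock (array([0.52041069, 0.19110968, 0.03697154]), np.float64(0.0010050035195352312)) [0.52116538 0.19191745 0.033     ] [0.52235508 0.1887784  0.033     ]
pin [ 0.52800134 -0.17608965  0.062     ]
plate [0.54081283 0.14033186 0.015     ]
-11.407643826669428 -11.116619650040397 0.20573852739451784 0.16597455191969407
rack [ 0.4946635  -0.17030239  0.034     ] 0.12917251358494428 0.05961682996833372
-10.66015200554865
[[ 4.51810229e-01 -8.92113936e-01 -4.92730686e-04]
 [-8.92113468e-01 -4.51810497e-01  9.14144015e-04]
 [-1.03814151e-03  2.65520645e-05 -9.99999461e-01]]
```

```bash
cat >> h.py <<'E'
def wcam(pos,phi):
    """predicted wrist cam info at tool-down pose with yaw phi (deg)"""
    s=r.read_state(); w=r.camera_info('wrist'); Rt=R.from_quat(s['eef_rot'])
    o=Rt.inv().apply(w['origin']-s['ee_pos']); q=Rt.inv()*R.from_quat(w['rotation'])
    Rn=down(phi); w=dict(w); w['origin']=np.asarray(pos)+Rn.apply(o); w['rotation']=(Rn*q).as_quat(); return w
def down(phi):
    a=np.radians(phi); x=np.array([np.cos(a),np.sin(a),0]); z=np.array([0,0,-1.]); y=np.cross(z,x)
    return R.from_matrix(np.c_[x,y,z])
def row(pos,phi,s=None):
    s=s or r.read_state(); Rt=R.from_quat(s['eef_rot'])
    sh=Rt.inv().apply(np.asarray(pos)-s['ee_pos'])/0.025
    rv=np.degrees((Rt.inv()*down(phi)).as_rotvec())/5
    return np.round(np.r_[sh,rv],2).tolist()
def st():
    s=r.read_state(); x=R.from_quat(s['eef_rot']).as_matrix()
    print('t%.2f'%s['time'],'p',np.round(s['ee_pos'],4),'phi%.2f'%np.degrees(np.arctan2(x[1,0],x[0,0])),'tilt',np.round(x[:2,2],3),'F',np.round(s['ft_force'],1),'w%.4f'%s['width'],'q',np.round(s['joint_positions'],2)); return s
E
python3 - <<'E'
from h import *
for p in [(.52,-.20,.2),(.5,-.25,.2),(.5,-.28,.2)]:
    print(p,proj(wcam(p,-11),(.528,-.176,.062)))
for p in [(.5,.05,.2),(.52,.08,.2),(.5,.1,.22)]:
    w=wcam(p,-11);print(p,[np.round(proj(w,x)) for x in [(.466,.1254,.086),(.5114,.1466,.05),(.5534,.166,.046),(.521,.191,.033)]])
print(row((.5,-.25,.2),-11))
E
```

```text
(0.52, -0.2, 0.2) [254.72310612 153.60297151]
(0.5, -0.25, 0.2) [266.70989386  92.2276374 ]
(0.5, -0.28, 0.2) [260.28176944  55.28109115]
(0.5, 0.05, 0.2) [array([191., 105.]), array([243.,  70.]), array([286.,  37.]), array([244.,  17.])]
(0.52, 0.08, 0.2) [array([176., 147.]), array([228., 109.]), array([270.,  77.]), array([229.,  57.])]
(0.5, 0.1, 0.22) [array([208., 162.]), array([254., 125.]), array([293.,  96.]), array([255.,  76.])]
[-7.03, -13.32, 0.88, -0.01, 0.01, -10.43]
```

Emit:
carry_out([
  [[0,-0.9,-1.7,0.1,0,0,-1.3],[0,-1.8,-3.3,0.2,0,0,-2.6],[0,-2.6,-5.0,0.3,0,0,-3.9],[0,-3.4,-6.6,0.4,0,0,-5.2],[0,-4.2,-8.2,0.5,0,0,-6.5],[0,-5.0,-9.8,0.6,0,0,-7.8],[0,-5.6,-11.2,0.7,0,0,-9.1],[0,-6.1,-12.2,0.8,0,0,-10.4],[0,-6.1,-12.2,0.8,0,0,-10.4],[0,-6.1,-12.2,0.8,0,0,-10.4]],
])

```text
time: 1.4
ee_pos: [0.4848, -0.2843, 0.2019]
eef_rot: [0.995, -0.098, -0.001, -0.0]
ft_force: [-0.4, -0.5, -0.2]
width: 0.087
```

Run:
```python
from h import *
st();w=r.camera_info('wrist');im=r.camera('wrist');cv2.imwrite('pics/w1.png',im)
import pickle;pickle.dump(w,open('w1.pkl','wb'))
print(proj(w,(.528,-.176,.062)))
```

```text
t1.40 p [ 0.4848 -0.2843  0.2019] phi-11.27 tilt [-0.001  0.001] F [-0.4 -0.5 -0.2] w0.0870 q [ 0.77  0.23 -0.37  1.64  0.09  1.28  0.19]
[277.86539499  44.8522078 ]
```

View pics/w1.png

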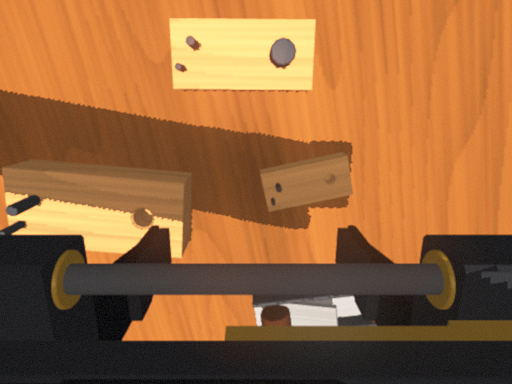

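Run:
```python
from h import *
print(onz(r.camera_info('wrist'),283,47,.062))
s=st()
for p in [(.466,.1254,.2),(.44,.12,.2),(.43,.12,.18)]:
    w=wcam(p,-85);print(p,[np.round(proj(w,x)) for x in [(.466,.1254,.086),(.5114,.1466,.05),(.5534,.166,.046),(.521,.191,.033),p]])
    print(row(p,-85))
```

```text
[ 0.53183538 -0.17882738  0.062     ]
t1.45 p [ 0.4847 -0.2846  0.202 ] phi-11.30 tilt [-0.001  0.001] F [ 0.6 -1.1  0. ] w0.0870 q [ 0.77  0.23 -0.37  1.64  0.09  1.28  0.19]
(0.466, 0.1254, 0.2) [array([252., 186.]), array([233., 126.]), array([215.,  76.]), array([189., 110.]), array([251., 242.])]
[-3.94, -15.94, 0.09, 0.0, 0.01, 14.74]
(0.44, 0.12, 0.2) [array([248., 155.]), array([229.,  96.]), array([211.,  44.]), array([184.,  81.]), array([251., 242.])]
[-4.92, -15.52, 0.09, 0.0, 0.01, 14.74]
(0.43, 0.12, 0.18) [array([249., 147.]), array([229.,  84.]), array([208.,  27.]), array([180.,  68.]), array([251., 242.])]
[-5.31, -15.44, 0.89, 0.0, 0.01, 14.74]
```

Emit:
carry_out([
  [[0,-0.6,-1.8,0,0,0,1.6],[0,-1.2,-3.6,0,0,0,3.2],[0,-1.8,-5.4,0,0,0,4.8],[0,-2.4,-7.2,0,0,0,6.4],[0,-3.0,-9.0,0,0,0,8.0],[0,-3.6,-10.8,0,0,0,9.6],[0,-4.1,-12.6,0,0,0,11.2],[0,-4.5,-14.2,0,0,0,12.8],[0,-4.9,-15.5,0.1,0,0,14.0],[0,-4.9,-15.5,0.1,0,0,14.7],[0,-4.9,-15.5,0.1,0,0,14.7],[0,-4.9,-15.5,0.1,0,0,14.7]],
])

```text
time: 2.95
ee_pos: [0.4407, 0.1184, 0.1998]
eef_rot: [0.738, -0.675, -0.0, 0.0]
ft_force: [-0.5, 0.2, -0.8]
width: 0.087
```

Run:
```python
from h import *
st();w=r.camera_info('wrist');im=r.camera('wrist');cv2.imwrite('pics/w2.png',im)
import pickle;pickle.dump(w,open('w2.pkl','wb'))
crop(im,130,10,330,210,3.5,'w2c.png')
```

```text
t2.95 p [0.4407 0.1184 0.1998] phi-84.84 tilt [-0.001  0.   ] F [-0.5  0.2 -0.8] w0.0870 q [ 0.36  0.01 -0.71  1.88  0.01  1.25 -1.84]
```

View pics/w2c.png

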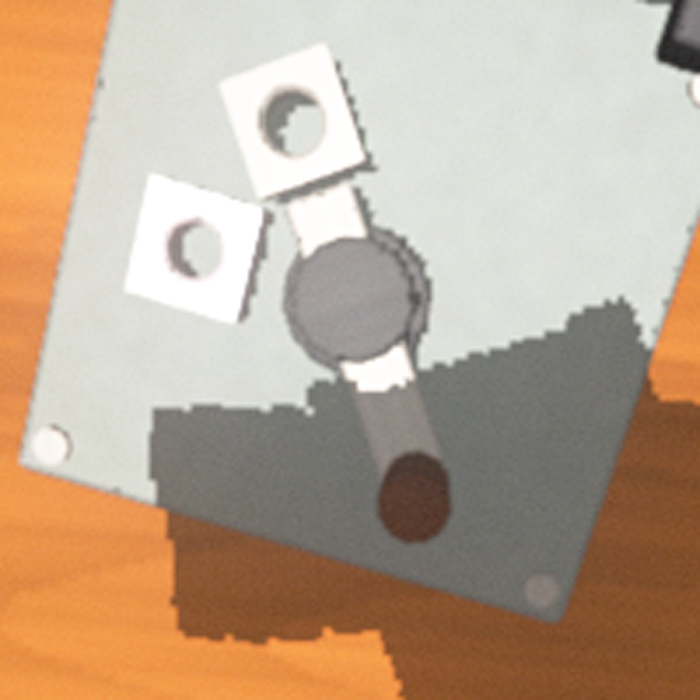

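Run:
```python
from h import *
import pickle;w=pickle.load(open('w2.pkl','rb'))
P=lambda X,Y:(130+(X+.5)/3.5-.5,10+(Y+.5)/3.5-.5)
h=onz(w,*P(415,507),.086);hub=onz(w,*P(350,299),.05);eye=onz(w,*P(293,123),.046);so=onz(w,*P(195,247),.033)
for n,v in zip(['handle','hub','eye','sock'],[h,hub,eye,so]): print(n,v)
a=lambda v:(np.degrees(np.arctan2(v[1],v[0])),np.hypot(v[0],v[1]))
print(a(h-hub),a(eye-hub),a(so-hub),a(h-eye))
ax=(h*45+eye*50)/95;print('axis',ax); print(a(so-ax))
# plate corners left-bottom
print(onz(w,*P(20,464),.015),onz(w,*P(560,622),.015))
```

```text
handle [0.46925264 0.1232501  0.086     ]
hub [0.51481315 0.14435231 0.05      ]
eye [0.55535484 0.16174167 0.046     ]
sock [0.52421576 0.18739901 0.033     ]
(np.float64(-155.14790022235266), np.float64(0.050210195847670884)) (np.float64(23.215727880800895), np.float64(0.044113696393835125)) (np.float64(77.6785137820447), np.float64(0.04406163366515798)) (np.float64(-155.91320022920738), np.float64(0.09431431534171197))
axis [0.51456958 0.14350882 0.06494737]
(np.float64(77.60461470892488), np.float64(0.04493770498108335))
[0.45931178 0.23990052 0.015     ] [0.42604627 0.07596897 0.015     ]
```

Run:
```python
from h import *
print(row((.4688,.1235,.13),-85),row((.4688,.1235,.056),-85))
```

```text
[-0.1, -1.14, 2.79, 0.01, 0.01, 0.03] [-0.1, -1.14, 5.75, 0.01, 0.01, 0.03]
```

Emit:
carry_out([
  [[0,-0.1,-1.1,1.5,0,0,0],[0,-0.1,-1.1,3.0,0,0,0],[0,-0.1,-1.1,4.5,0,0,0],[0,-0.1,-1.1,5.7,0,0,0],[0,-0.1,-1.1,5.7,0,0,0],[255,-0.1,-1.1,5.7,0,0,0],[255,-0.1,-1.1,5.7,0,0,0],[255,-0.1,-1.1,5.7,0,0,0],[255,-0.1,-1.1,5.7,0,0,0],[255,-0.1,-1.1,5.7,0,0,0],[255,-0.1,-1.1,5.7,0,0,0]],
], grip_force=8)

```text
time: 4.38
ee_pos: [0.4677, 0.1235, 0.0573]
eef_rot: [0.738, -0.675, -0.0, 0.0]
ft_force: [-0.6, 1.0, -0.2]
width: 0.0349
```

Run:
```python
from h import *
s=st();cv2.imwrite('pics/w3.png',r.camera('wrist'))
```

```text
t4.38 p [0.4677 0.1235 0.0573] phi-84.84 tilt [-0.001  0.   ] F [-0.6  1.  -0.2] w0.0349 q [ 0.29  0.27 -0.7   1.98  0.21  0.97 -2.  ]
```

View pics/w3.png

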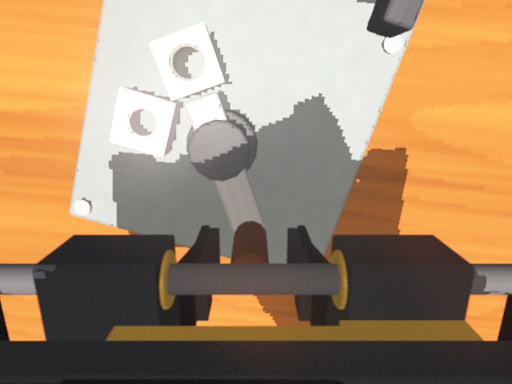

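Emit:
carry_out([
  [[255,0,0,0,0,0,0],[255,0,0,0,0,0,0],[255,0,0,0,0,0,0],[255,0,0,0,0,0,0]],
])

```text
time: 4.92
ee_pos: [0.4678, 0.1238, 0.0573]
eef_rot: [0.738, -0.674, -0.001, -0.0]
ft_force: [1.0, 0.9, -2.7]
width: 0.0176
```

```bash
cat >> h.py <<'E'
AX=np.array([.5147,.1438])
def arc(th0,dth,n,d,rad,ax=AX,hold=0):
    """rows for handle angles th0..th0+dth in n rows; phi=theta+90+d"""
    s=r.read_state(); Rt=R.from_quat(s['eef_rot'])
    for k in range(1,n+1):
        th=th0+dth*k/n; a=np.radians(th)
        p=[ax[0]+rad*np.cos(a),ax[1]+rad*np.sin(a),.0565]
        sh=Rt.inv().apply(np.array(p)-s['ee_pos'])/.025
        rv=np.degrees((Rt.inv()*down(th+90+d)).as_rotvec())/5
        print('[255, '+', '.join('%.2f'%x for x in np.r_[sh,0,0,rv[2]])+'],')
E
python3 - <<'E'
from h import *
s=st();v=s['ee_pos'][:2]-AX; print(np.degrees(np.arctan2(v[1],v[0])),np.hypot(*v))
arc(-155.2,45,10,-20,.05)
E
```

```text
t4.92 p [0.4678 0.1238 0.0573] phi-84.83 tilt [-0.001  0.001] F [ 1.   0.9 -2.7] w0.0176 q [ 0.29  0.27 -0.7   1.98  0.21  0.97 -2.  ]
-156.9546764323982 0.05098832927878639
[255, 0.19, -0.12, 0.03, 0.00, 0.00, -0.83],
[255, 0.33, -0.19, 0.03, 0.00, 0.00, -1.73],
[255, 0.47, -0.27, 0.03, 0.00, 0.00, -2.63],
[255, 0.60, -0.36, 0.03, 0.00, 0.00, -3.53],
[255, 0.72, -0.46, 0.03, 0.00, 0.00, -4.43],
[255, 0.83, -0.57, 0.03, 0.00, 0.00, -5.33],
[255, 0.93, -0.69, 0.03, 0.00, 0.00, -6.23],
[255, 1.02, -0.81, 0.03, 0.00, 0.00, -7.13],
[255, 1.11, -0.94, 0.03, 0.00, 0.00, -8.03],
[255, 1.18, -1.08, 0.03, 0.00, 0.00, -8.93],
```

Emit:
carry_out([
  [[255,0.17,-0.1,0,0,0,-0.8],[255,0.33,-0.19,0,0,0,-1.7],[255,0.47,-0.27,0,0,0,-2.6],[255,0.6,-0.36,0,0,0,-3.5],[255,0.72,-0.46,0,0,0,-4.4],[255,0.83,-0.57,0,0,0,-5.3],[255,0.93,-0.69,0,0,0,-6.2],[255,1.02,-0.81,0,0,0,-7.1],[255,1.11,-0.94,0,0,0,-8.0],[255,1.18,-1.08,0,0,0,-8.9]],
])

```text
time: 6.18
ee_pos: [0.497, 0.0973, 0.0573]
eef_rot: [0.939, -0.343, -0.001, -0.0]
ft_force: [-1.6, 2.9, 0.2]
width: 0.0174
```

Run:
```python
from h import *
s=st();v=s['ee_pos'][:2]-AX; print(np.degrees(np.arctan2(v[1],v[0])),np.hypot(*v))
im=r.camera('top');crop(im,175,160,255,245,7,'tc2.png')
arc(-110,58,12,-20,.05)
```

```text
t6.17 p [0.497  0.0973 0.0573] phi-40.16 tilt [-0.001  0.001] F [-1.6  2.9  0.2] w0.0174 q [ 0.42  0.34 -0.79  1.92  0.29  1.   -1.21]
-110.78459593475368 0.04976582297482017
[255, 0.17, -0.06, 0.03, 0.00, 0.00, -0.96],
[255, 0.32, -0.13, 0.03, 0.00, 0.00, -1.92],
[255, 0.46, -0.22, 0.03, 0.00, 0.00, -2.89],
[255, 0.60, -0.33, 0.03, 0.00, 0.00, -3.86],
[255, 0.72, -0.44, 0.03, 0.00, 0.00, -4.82],
[255, 0.84, -0.56, 0.03, 0.00, 0.00, -5.79],
[255, 0.94, -0.69, 0.03, 0.00, 0.00, -6.76],
[255, 1.04, -0.83, 0.03, 0.00, 0.00, -7.72],
[255, 1.12, -0.98, 0.03, 0.00, 0.00, -8.69],
[255, 1.19, -1.13, 0.03, 0.00, 0.00, -9.66],
[255, 1.24, -1.29, 0.03, 0.00, 0.00, -10.62],
[255, 1.28, -1.46, 0.03, 0.00, 0.00, -11.59],
```

View pics/tc2.png

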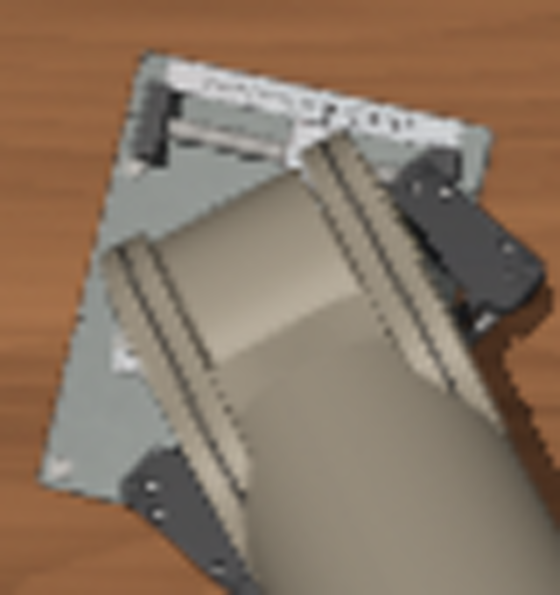

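Emit:
carry_out([
  [[255,0.17,-0.06,0.03,0,0,-1.0],[255,0.32,-0.13,0.03,0,0,-1.9],[255,0.46,-0.22,0.03,0,0,-2.9],[255,0.6,-0.33,0.03,0,0,-3.9],[255,0.72,-0.44,0.03,0,0,-4.8],[255,0.84,-0.56,0.03,0,0,-5.8],[255,0.94,-0.69,0.03,0,0,-6.8],[255,1.04,-0.83,0.03,0,0,-7.7],[255,1.12,-0.98,0.03,0,0,-8.7],[255,1.19,-1.13,0.03,0,0,-9.7],[255,1.24,-1.29,0.03,0,0,-10.6],[255,1.28,-1.46,0.03,0,0,-11.6]],
])

```text
time: 7.72
ee_pos: [0.5457, 0.1051, 0.0572]
eef_rot: [0.988, 0.158, -0.0, -0.001]
ft_force: [-0.7, 1.6, 7.3]
width: 0.0175
```

Run:
```python
from h import *
s=st();v=s['ee_pos'][:2]-AX; print(np.degrees(np.arctan2(v[1],v[0])),np.hypot(*v))
arc(-52,60,12,-20,.05)
```

```text
t7.72 p [0.5457 0.1051 0.0572] phi18.13 tilt [-0.001  0.002] F [-0.7  1.6  7.3] w0.0175 q [ 0.49  0.51 -0.94  1.79  0.46  1.08 -0.29]
-51.32552934153793 0.049613909701399964
[255, 0.14, -0.04, 0.03, 0.00, 0.00, -0.97],
[255, 0.30, -0.12, 0.03, 0.00, 0.00, -1.97],
[255, 0.45, -0.22, 0.03, 0.00, 0.00, -2.97],
[255, 0.59, -0.32, 0.03, 0.00, 0.00, -3.97],
[255, 0.71, -0.44, 0.03, 0.00, 0.00, -4.97],
[255, 0.83, -0.57, 0.03, 0.00, 0.00, -5.97],
[255, 0.94, -0.71, 0.03, 0.00, 0.00, -6.97],
[255, 1.03, -0.85, 0.03, 0.00, 0.00, -7.97],
[255, 1.11, -1.01, 0.03, 0.00, 0.00, -8.97],
[255, 1.18, -1.17, 0.03, 0.00, 0.00, -9.97],
[255, 1.23, -1.34, 0.03, 0.00, 0.00, -10.97],
[255, 1.27, -1.51, 0.03, 0.00, 0.00, -11.97],
```

Emit:
carry_out([
  [[255,0.15,-0.05,0,0,0,-1.0],[255,0.31,-0.12,0,0,0,-2.0],[255,0.45,-0.22,0,0,0,-3.0],[255,0.59,-0.32,0,0,0,-4.0],[255,0.71,-0.44,0,0,0,-5.0],[255,0.83,-0.57,0,0,0,-6.0],[255,0.94,-0.71,0,0,0,-7.0],[255,1.03,-0.85,0,0,0,-8.0],[255,1.11,-1.01,0,0,0,-9.0],[255,1.18,-1.17,0,0,0,-10.0],[255,1.23,-1.34,0,0,0,-11.0],[255,1.27,-1.51,0,0,0,-12.0]],
])

```text
time: 9.22
ee_pos: [0.5652, 0.15, 0.0573]
eef_rot: [0.776, 0.63, 0.001, 0.0]
ft_force: [3.2, -0.2, -0.9]
width: 0.0179
```

Run:
```python
from h import *
s=st();v=s['ee_pos'][:2]-AX; print(np.degrees(np.arctan2(v[1],v[0])),np.hypot(*v))
arc(8,54,11,-20,.05)
```

```text
t9.22 p [0.5652 0.15   0.0573] phi78.14 tilt [0.001 0.001] F [ 3.2 -0.2 -0.9] w0.0179 q [ 0.5   0.67 -1.11  1.71  0.65  1.18  0.58]
7.0506595509881524 0.05084525033788103
[255, 0.18, -0.11, 0.03, 0.00, 0.00, -0.95],
[255, 0.33, -0.19, 0.03, 0.00, 0.00, -1.94],
[255, 0.48, -0.28, 0.03, 0.00, 0.00, -2.92],
[255, 0.61, -0.38, 0.03, 0.00, 0.00, -3.90],
[255, 0.74, -0.50, 0.03, 0.00, 0.00, -4.88],
[255, 0.86, -0.62, 0.03, 0.00, 0.00, -5.86],
[255, 0.96, -0.75, 0.03, 0.00, 0.00, -6.84],
[255, 1.06, -0.90, 0.03, 0.00, 0.00, -7.83],
[255, 1.14, -1.05, 0.03, 0.00, 0.00, -8.81],
[255, 1.21, -1.21, 0.03, 0.00, 0.00, -9.79],
[255, 1.26, -1.37, 0.03, 0.00, 0.00, -10.77],
```

Emit:
carry_out([
  [[255,0.17,-0.09,0,0,0,-1.0],[255,0.33,-0.19,0,0,0,-1.9],[255,0.48,-0.28,0,0,0,-2.9],[255,0.61,-0.38,0,0,0,-3.9],[255,0.74,-0.5,0,0,0,-4.9],[255,0.86,-0.62,0,0,0,-5.9],[255,0.96,-0.75,0,0,0,-6.8],[255,1.06,-0.9,0,0,0,-7.8],[255,1.14,-1.05,0,0,0,-8.8],[255,1.21,-1.21,0,0,0,-9.8],[255,1.26,-1.37,0,0,0,-10.8]],
])

```text
time: 10.6
ee_pos: [0.5394, 0.1892, 0.0576]
eef_rot: [0.405, 0.914, 0.002, 0.001]
ft_force: [7.3, 7.6, -5.0]
width: 0.018
```

Run:
```python
from h import *
s=st();v=s['ee_pos'][:2]-AX; print(np.degrees(np.arctan2(v[1],v[0])),np.hypot(*v))
```

```text
t10.60 p [0.5394 0.1892 0.0576] phi132.23 tilt [0.004 0.004] F [ 7.3  7.6 -5. ] w0.0180 q [ 0.53  0.77 -1.29  1.74  0.79  1.25  1.35]
61.449949432572495 0.05168063897410779
```

Emit:
carry_out([
  [[80,0,0,0,0,0,0],[80,0,0,0,0,0,0],[80,0,0,-0.1,0,0,0],[80,0,0,-0.2,0,0,2],[80,0,0,-0.2,0,0,4],[80,0,0,-0.2,0,0,6],[80,0,0,-0.2,0,0,8],[80,0,0,-0.2,0,0,10],[80,0,0,-0.2,0,0,12],[80,0,0,-0.2,0,0,14],[80,0,0,-0.2,0,0,16],[80,0,0,-0.2,0,0,18]],
])

```text
time: 12.1
ee_pos: [0.5394, 0.189, 0.0628]
eef_rot: [0.934, 0.357, 0.002, -0.001]
ft_force: [-0.2, 0.2, -0.8]
width: 0.0602
```

Run:
```python
from h import *
s=st();v=s['ee_pos'][:2]-AX; print(np.degrees(np.arctan2(v[1],v[0])),np.hypot(*v))
im=r.camera('wrist');cv2.imwrite('pics/w4.png',im)
```

```text
t12.10 p [0.5394 0.189  0.0628] phi41.85 tilt [0.004 0.003] F [-0.2  0.2 -0.8] w0.0602 q [ 0.38  0.57 -1.01  1.74  0.54  1.12 -0.07]
61.37058635296246 0.05146002024479859
```

View pics/w4.png

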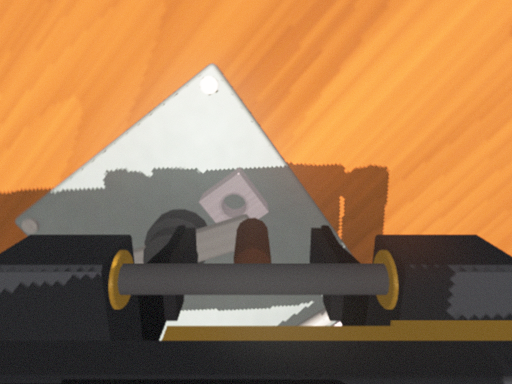

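Emit:
carry_out([
  [[80,0,0,0,0,0,2],[80,0,0,0,0,0,4],[80,0,0,0,0,0,6],[80,0,0,0,0,0,8],[80,0,0,0.1,0,0,10],[80,0,0,0.2,0,0,12],[120,0,0,0.2,0,0,14],[255,0,0,0.2,0,0,14],[255,0,0,0.2,0,0,14],[255,0,0,0.2,0,0,14],[255,0,0,0.2,0,0,14],[255,0,0,0.2,0,0,14]],
], grip_force=8)

```text
time: 13.65
ee_pos: [0.5394, 0.1892, 0.0579]
eef_rot: [0.969, -0.247, 0.002, -0.002]
ft_force: [-0.3, 0.6, 0.5]
width: 0.0179
```

Run:
```python
from h import *
s=st();v=s['ee_pos'][:2]-AX; print(np.degrees(np.arctan2(v[1],v[0])),np.hypot(*v))
arc(62,52,11,0,.0505)
```

```text
t13.65 p [0.5394 0.1892 0.0579] phi-28.59 tilt [0.004 0.004] F [-0.3  0.6  0.5] w0.0179 q [ 0.21  0.48 -0.77  1.76  0.38  1.06 -1.19]
61.468552424400436 0.05166591957115499
[255, -0.19, 0.06, 0.06, 0.00, 0.00, 34.94],
[255, -0.35, 0.08, 0.06, 0.00, 0.00, 33.99],
[255, -0.51, 0.11, 0.06, 0.00, 0.00, 33.05],
[255, -0.67, 0.16, 0.05, 0.00, 0.00, 32.10],
[255, -0.83, 0.22, 0.05, 0.00, 0.00, 31.15],
[255, -0.98, 0.30, 0.05, 0.00, 0.00, 30.21],
[255, -1.12, 0.39, 0.05, 0.00, 0.00, 29.26],
[255, -1.25, 0.48, 0.05, 0.00, 0.00, 28.32],
[255, -1.38, 0.59, 0.05, 0.00, 0.00, 27.37],
[255, -1.50, 0.71, 0.05, 0.00, 0.00, 26.43],
[255, -1.60, 0.84, 0.05, 0.00, 0.00, 25.48],
```

Emit:
carry_out([
  [[255,-0.17,0.04,0,0,0,-1.0],[255,-0.34,0.07,0,0,0,-2.0],[255,-0.51,0.1,0,0,0,-3.0],[255,-0.67,0.15,0,0,0,-3.9],[255,-0.83,0.21,0,0,0,-4.9],[255,-0.98,0.29,0,0,0,-5.8],[255,-1.12,0.38,0,0,0,-6.7],[255,-1.25,0.48,0,0,0,-7.7],[255,-1.38,0.58,0,0,0,-8.6],[255,-1.5,0.7,0,0,0,-9.6],[255,-1.6,0.83,0,0,0,-10.5]],
])

```text
time: 15.02
ee_pos: [0.4943, 0.1917, 0.058]
eef_rot: [0.978, 0.209, 0.003, -0.002]
ft_force: [1.1, 4.9, -2.3]
width: 0.0175
```

Run:
```python
from h import *
s=st();v=s['ee_pos'][:2]-AX; print(np.degrees(np.arctan2(v[1],v[0])),np.hypot(*v))
arc(114,52,11,180,.0505)
```

```text
t15.03 p [0.4943 0.1917 0.058 ] phi24.16 tilt [0.005 0.006] F [ 1.1  4.9 -2.3] w0.0175 q [ 0.38  0.47 -0.99  1.86  0.45  1.05 -0.37]
113.09910966411402 0.05203694116487057
[255, -0.20, 0.07, 0.06, 0.00, 0.00, -0.91],
[255, -0.37, 0.09, 0.06, 0.00, 0.00, -1.86],
[255, -0.53, 0.12, 0.05, 0.00, 0.00, -2.80],
[255, -0.69, 0.17, 0.05, 0.00, 0.00, -3.75],
[255, -0.84, 0.23, 0.05, 0.00, 0.00, -4.70],
[255, -0.99, 0.30, 0.05, 0.00, 0.00, -5.64],
[255, -1.14, 0.39, 0.05, 0.00, 0.00, -6.59],
[255, -1.27, 0.48, 0.05, 0.00, 0.00, -7.53],
[255, -1.40, 0.59, 0.05, 0.00, 0.00, -8.48],
[255, -1.52, 0.71, 0.05, 0.00, 0.00, -9.42],
[255, -1.63, 0.83, 0.04, 0.00, 0.00, -10.37],
```

Emit:
carry_out([
  [[255,-0.19,0.04,0,0,0,-0.9],[255,-0.36,0.07,0,0,0,-1.9],[255,-0.53,0.11,0,0,0,-2.8],[255,-0.69,0.16,0,0,0,-3.8],[255,-0.84,0.22,0,0,0,-4.7],[255,-0.99,0.29,0,0,0,-5.6],[255,-1.14,0.38,0,0,0,-6.6],[255,-1.27,0.47,0,0,0,-7.5],[255,-1.4,0.58,0,0,0,-8.5],[255,-1.52,0.7,0,0,0,-9.4],[255,-1.63,0.82,0,0,0,-10.4],[255,-1.63,0.82,0,0,0,-10.4]],
])

```text
time: 16.52
ee_pos: [0.4654, 0.1567, 0.0579]
eef_rot: [0.787, 0.617, 0.004, -0.001]
ft_force: [-2.8, 2.4, 4.6]
width: 0.0174
```

Run:
```python
from h import *
s=st();v=s['ee_pos'][:2]-AX; print(np.degrees(np.arctan2(v[1],v[0])),np.hypot(*v))
```

```text
t16.52 p [0.4654 0.1567 0.0579] phi76.16 tilt [0.005 0.007] F [-2.8  2.4  4.6] w0.0174 q [ 0.63  0.49 -1.22  1.95  0.53  1.07  0.51]
165.35117275144404 0.050997934082378314
```

Emit:
carry_out([
  [[80,0,0,0,0,0,0],[80,0,0,0,0,0,0],[80,0,0,-0.1,0,0,0],[80,0,0,-0.2,0,0,2],[80,0,0,-0.2,0,0,4],[80,0,0,-0.2,0,0,6],[80,0,0,-0.2,0,0,8],[80,0,0,-0.2,0,0,10],[80,0,0,-0.2,0,0,12],[80,0,0,-0.2,0,0,14],[80,0,0,-0.2,0,0,16],[80,0,0,-0.2,0,0,18]],
])

```text
time: 18.02
ee_pos: [0.4654, 0.1567, 0.0631]
eef_rot: [0.992, -0.123, 0.002, -0.004]
ft_force: [-0.2, -0.2, -0.7]
width: 0.06
```

Run:
```python
from h import *
s=st();v=s['ee_pos'][:2]-AX; print(np.degrees(np.arctan2(v[1],v[0])),np.hypot(*v))
print(row((.4656,.1564,.0575),-103))
```

```text
t18.02 p [0.4654 0.1567 0.0631] phi-14.19 tilt [0.005 0.007] F [-0.2 -0.2 -0.7] w0.0600 q [ 0.41  0.33 -0.92  1.95  0.31  1.   -0.9 ]
165.36202925854988 0.05093148887608374
[0.01, 0.01, 0.22, -0.1, 0.04, 17.76]
```

Emit:
carry_out([
  [[80,0,0,0,0,0,2],[80,0,0,0,0,0,4],[80,0,0,0,0,0,6],[80,0,0,0,0,0,8],[80,0,0,0,0,0,10],[80,0,0,0,0,0,12],[80,0,0,0.1,0,0,14],[100,0,0,0.2,-0.1,0,16],[180,0,0,0.2,-0.1,0,17.8],[255,0,0,0.2,-0.1,0,17.8],[255,0,0,0.2,-0.1,0,17.8],[255,0,0,0.2,-0.1,0,17.8]],
], grip_force=8)

```text
time: 19.52
ee_pos: [0.4655, 0.1567, 0.0581]
eef_rot: [-0.622, 0.783, 0.001, 0.0]
ft_force: [-0.2, -0.6, -0.4]
width: 0.021
```

Run:
```python
from h import *
s=st();v=s['ee_pos'][:2]-AX; print(np.degrees(np.arctan2(v[1],v[0])),np.hypot(*v))
arc(166,52,12,0,.0505)
```

```text
t19.52 p [0.4655 0.1567 0.0581] phi-103.08 tilt [-0.001  0.003] F [-0.2 -0.6 -0.4] w0.0210 q [ 0.18  0.28 -0.66  1.96  0.2   0.97 -2.37]
165.34635735609857 0.0508956863862979
[255, 0.18, -0.02, 0.06, 0.00, 0.00, -0.68],
[255, 0.33, -0.03, 0.06, 0.00, 0.00, -1.55],
[255, 0.48, -0.06, 0.06, 0.00, 0.00, -2.42],
[255, 0.63, -0.10, 0.06, 0.00, 0.00, -3.28],
[255, 0.77, -0.15, 0.06, 0.00, 0.00, -4.15],
[255, 0.91, -0.21, 0.06, 0.00, 0.00, -5.02],
[255, 1.05, -0.28, 0.06, 0.00, 0.00, -5.88],
[255, 1.18, -0.36, 0.06, 0.00, 0.00, -6.75],
[255, 1.30, -0.45, 0.06, 0.00, 0.00, -7.62],
[255, 1.42, -0.54, 0.06, 0.00, 0.00, -8.48],
[255, 1.53, -0.65, 0.06, 0.00, 0.00, -9.35],
[255, 1.63, -0.77, 0.06, 0.00, 0.00, -10.22],
```

Emit:
carry_out([
  [[255,0,0,0,0,0,0],[255,0.17,0,0,0,0,-0.7],[255,0.33,-0.02,0,0,0,-1.6],[255,0.48,-0.05,0,0,0,-2.4],[255,0.63,-0.09,0,0,0,-3.3],[255,0.77,-0.15,0,0,0,-4.2],[255,0.91,-0.21,0,0,0,-5.0],[255,1.05,-0.28,0,0,0,-5.9],[255,1.18,-0.36,0,0,0,-6.8],[255,1.3,-0.45,0,0,0,-7.6],[255,1.42,-0.54,0,0,0,-8.5],[255,1.53,-0.65,0,0,0,-9.4]],
])

```text
time: 21.02
ee_pos: [0.4731, 0.1168, 0.0581]
eef_rot: [0.884, -0.468, -0.001, -0.002]
ft_force: [1.7, 5.7, -3.5]
width: 0.0176
```

Run:
```python
from h import *
s=st();v=s['ee_pos'][:2]-AX; print(np.degrees(np.arctan2(v[1],v[0])),np.hypot(*v))
arc(214,36,9,0,.05)
im=r.camera('top');crop(im,175,160,255,245,7,'tc3.png')
```

```text
t21.02 p [0.4731 0.1168 0.0581] phi-55.84 tilt [-0.     0.004] F [ 1.7  5.7 -3.5] w0.0176 q [ 0.36  0.29 -0.77  1.97  0.24  0.98 -1.49]
-147.04253268241982 0.049547488023558024
[255, 0.18, 0.01, 0.07, 0.00, 0.00, -0.77],
[255, 0.31, 0.00, 0.06, 0.00, 0.00, -1.57],
[255, 0.45, -0.02, 0.06, 0.00, 0.00, -2.37],
[255, 0.59, -0.06, 0.06, 0.00, 0.00, -3.17],
[255, 0.72, -0.10, 0.06, 0.00, 0.00, -3.97],
[255, 0.85, -0.15, 0.06, 0.00, 0.00, -4.77],
[255, 0.98, -0.21, 0.06, 0.00, 0.00, -5.57],
[255, 1.10, -0.28, 0.06, 0.00, 0.00, -6.37],
[255, 1.21, -0.36, 0.06, 0.00, 0.00, -7.17],
```

View pics/tc3.png

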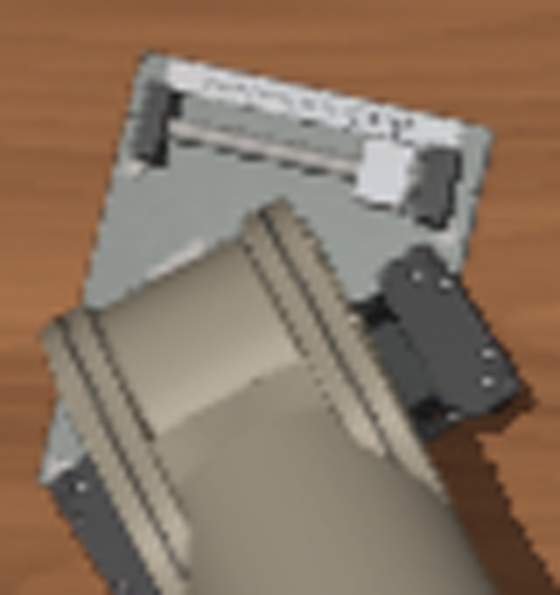

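Emit:
carry_out([
  [[255,0.16,0,0,0,0,-0.8],[255,0.31,0,0,0,0,-1.6],[255,0.45,-0.02,0,0,0,-2.4],[255,0.59,-0.06,0,0,0,-3.2],[255,0.72,-0.1,0,0,0,-4.0],[255,0.85,-0.15,0,0,0,-4.8],[255,0.98,-0.21,0,0,0,-5.6],[255,1.1,-0.28,0,0,0,-6.4],[255,1.21,-0.36,0,0,0,-7.2]],
])

```text
time: 22.2
ee_pos: [0.498, 0.0981, 0.0581]
eef_rot: [0.986, -0.168, -0.0, -0.003]
ft_force: [0.9, 5.4, -2.2]
width: 0.0173
```

Run:
```python
from h import *
s=st();v=s['ee_pos'][:2]-AX; print(np.degrees(np.arctan2(v[1],v[0])),np.hypot(*v))
arc(250,6,6,0,.0497);arc(256,4,4,0,.0497)
```

```text
t22.20 p [0.498  0.0981 0.0581] phi-19.39 tilt [0.    0.007] F [ 0.9  5.4 -2.2] w0.0173 q [ 0.46  0.36 -0.85  1.91  0.31  1.   -0.86]
-110.03314110503774 0.04869006366299004
[255, 0.04, 0.04, 0.07, 0.00, 0.00, -0.08],
[255, 0.07, 0.04, 0.07, 0.00, 0.00, -0.28],
[255, 0.10, 0.04, 0.07, 0.00, 0.00, -0.48],
[255, 0.14, 0.04, 0.07, 0.00, 0.00, -0.68],
[255, 0.17, 0.04, 0.07, 0.00, 0.00, -0.88],
[255, 0.21, 0.03, 0.07, 0.00, 0.00, -1.08],
[255, 0.24, 0.03, 0.07, 0.00, 0.00, -1.28],
[255, 0.28, 0.02, 0.07, 0.00, 0.00, -1.48],
[255, 0.31, 0.02, 0.07, 0.00, 0.00, -1.68],
[255, 0.35, 0.01, 0.07, 0.00, 0.00, -1.88],
```

Emit:
carry_out([
  [[255,0.05,0.01,0,0,0,-0.2],[255,0.1,0.02,0,0,0,-0.4],[255,0.15,0.02,0,0,0,-0.7],[255,0.2,0.02,0,0,0,-1.0]],
])

```text
time: 22.7
ee_pos: [0.5025, 0.0967, 0.0581]
eef_rot: [0.992, -0.124, -0.0, -0.004]
ft_force: [0.0, 6.0, -1.8]
width: 0.0181
```

Run:
```python
from h import *
s=st();v=s['ee_pos'][:2]-AX; print(np.degrees(np.arctan2(v[1],v[0])),np.hypot(*v), 'Ftool',R.from_quat(s['eef_rot']).inv().apply(s['ft_force']))
```

```text
t22.70 p [0.5025 0.0967 0.0581] phi-14.29 tilt [0.    0.008] F [ 0.   6.  -1.8] w0.0181 q [ 0.47  0.37 -0.86  1.9   0.32  1.01 -0.77]
-104.55750293951479 0.04861069754894216 Ftool [-1.47395913 -5.7980842   1.80123984]
```

Emit:
carry_out([
  [[255,0.03,0,0,0,0,-0.2],[255,0.06,0,0,0,0,-0.4],[255,0.09,0,0,0,0,-0.5]],
])

```text
time: 23.08
ee_pos: [0.5042, 0.0964, 0.058]
eef_rot: [0.995, -0.102, -0.001, -0.004]
ft_force: [-4.2, 4.3, 2.2]
width: 0.0174
```

Run:
```python
from h import *
s=st();v=s['ee_pos'][:2]-AX; print(np.degrees(np.arctan2(v[1],v[0])),np.hypot(*v), 'Ftool',R.from_quat(s['eef_rot']).inv().apply(s['ft_force']))
```

```text
t23.07 p [0.5042 0.0964 0.058 ] phi-11.74 tilt [-0.     0.008] F [-4.2  4.3  2.2] w0.0174 q [ 0.48  0.38 -0.86  1.9   0.33  1.01 -0.73]
-102.49672093427938 0.04854116062715376 Ftool [-4.95617344 -3.39324985 -2.20180988]
```

Emit:
carry_out([
  [[255,0.03,0,0,0,0,0],[255,0.06,0,0,0,0,0]],
])

```text
time: 23.32
ee_pos: [0.5043, 0.0964, 0.058]
eef_rot: [0.995, -0.102, -0.002, -0.003]
ft_force: [-9.6, 4.0, 8.0]
width: 0.0177
```

Run:
```python
from h import *
s=st();v=s['ee_pos'][:2]-AX; print(np.degrees(np.arctan2(v[1],v[0])),np.hypot(*v), 'Ftool',R.from_quat(s['eef_rot']).inv().apply(s['ft_force']))
```

```text
t23.32 p [0.5043 0.0964 0.058 ] phi-11.71 tilt [-0.003  0.007] F [-9.6  4.   8. ] w0.0177 q [ 0.48  0.38 -0.86  1.9   0.33  1.02 -0.73]
-102.38562896382906 0.04849774148047579 Ftool [-10.28353372  -2.03541195  -7.96861566]
```

Emit:
carry_out([
  [[60,0,0,0,0,0,0],[60,0,0,0,0,0,0],[0,0,0,0,0,0,0],[0,0,0,-1.5,0,0,0],[0,0,0,-3,0,0,0],[0,0,-0.4,-4.5,0,0,0],[0,0,-0.7,-5.7,0,0,0],[0,0,-0.7,-5.7,0,0,0],[0,0,-0.7,-5.7,0,0,0]],
])

```text
time: 24.45
ee_pos: [0.5081, 0.112, 0.1999]
eef_rot: [0.995, -0.102, -0.002, -0.003]
ft_force: [1.0, -0.2, -0.7]
width: 0.0863
```

Run:
```python
from h import *
import pickle
s=st();w=r.camera_info('wrist');im=r.camera('wrist');cv2.imwrite('pics/w5.png',im)
pickle.dump((s,w),open('w5.pkl','wb'))
print(proj(w,(.524,.1875,.046)))
crop(im,160,20,360,170,4,'w5c.png')
im=r.camera('top');crop(im,175,160,255,245,7,'tc4.png')
```

```text
t24.45 p [0.5081 0.112  0.1999] phi-11.73 tilt [-0.004  0.007] F [ 1.  -0.2 -0.7] w0.0863 q [ 0.54  0.23 -0.94  1.73  0.18  1.28 -0.65]
[253.23002769  93.04938332]
```

View pics/w5c.png

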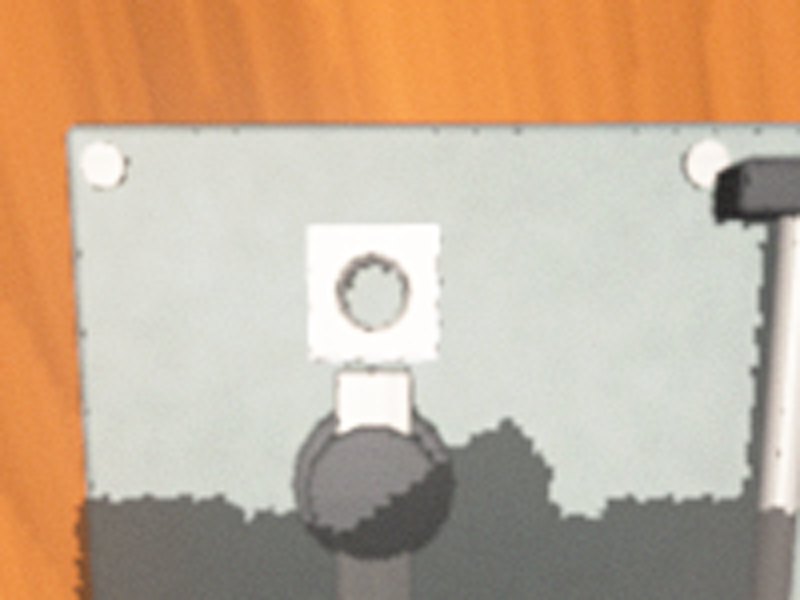

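View pics/tc4.png

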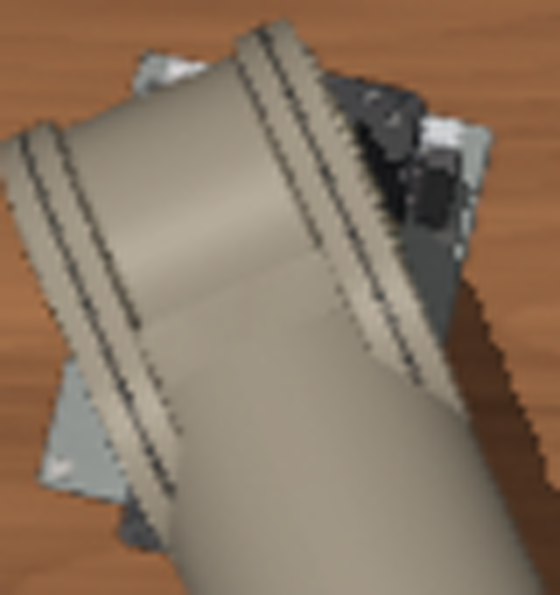

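Run:
```python
from h import *
import pickle
s,w=pickle.load(open('w5.pkl','rb'))
P=lambda X,Y:(160+(X+.5)/4-.5,20+(Y+.5)/4-.5)
eye=onz(w,*P(373,292),.046);print('eye',eye)
for c in [(306,223),(441,223),(441,360),(308,360)]: print(onz(w,*P(*c),.046)[:2])
hub=onz(w,*P(379,492),.05);print('hub',hub)
c=[onz(w,*P(*c),.015)[:2] for c in [(69,129)]];print(c)
print(row((.498,-.285,.2),-11))
for p in [(.51,-.23,.16),(.50,-.25,.2)]: print(proj(wcam(p,-11),(.53,-.178,.062)))
```

```text
eye [0.52376024 0.18792459 0.046     ]
[0.51211859 0.20537372]
[0.5415608  0.19930048]
[0.53597343 0.17018918]
[0.50619392 0.17631714]
hub [0.51616345 0.14405909 0.05      ]
[array([0.45967391, 0.2400026 ])]
[2.84, 15.63, -0.13, -0.07, 0.07, -0.15]
[264.77196225 121.81342934]
[270.4916356   92.74311235]
```

Run:
```python
from h import *
print(row((.514,-.254,.216),-11.5))
```

```text
[3.21, 14.28, -0.76, -0.07, 0.07, -0.05]
```

Emit:
carry_out([
  [[0,0.4,1.8,-0.2,0,0,0],[0,0.8,3.6,-0.4,0,0,0],[0,1.2,5.4,-0.5,0,0,0],[0,1.6,7.2,-0.6,0,0,0],[0,2.0,9.0,-0.7,0,0,0],[0,2.4,10.8,-0.76,-0.07,0.07,0],[0,2.8,12.4,-0.76,-0.07,0.07,0],[0,3.1,13.6,-0.76,-0.07,0.07,0],[0,3.2,14.3,-0.76,-0.07,0.07,0],[0,3.2,14.3,-0.76,-0.07,0.07,0],[0,3.2,14.3,-0.76,-0.07,0.07,0]],
])

```text
time: 25.92
ee_pos: [0.5138, -0.2528, 0.2159]
eef_rot: [0.995, -0.101, -0.0, -0.0]
ft_force: [-0.3, 0.2, -1.0]
width: 0.0871
```

Run:
```python
from h import *
import pickle
s=st();w=r.camera_info('wrist');im=r.camera('wrist');cv2.imwrite('pics/w6.png',im)
pickle.dump((s,w),open('w6.pkl','wb'))
crop(im,160,20,360,170,4,'w6c.png')
im=r.camera('top');crop(im,175,160,255,245,7,'tc5.png')
```

```text
t25.93 p [ 0.5138 -0.2528  0.2159] phi-11.63 tilt [-0.  0.] F [-0.3  0.2 -1. ] w0.0871 q [ 0.97  0.3  -0.71  1.58  0.2   1.33  0.03]
```

View pics/w6c.png

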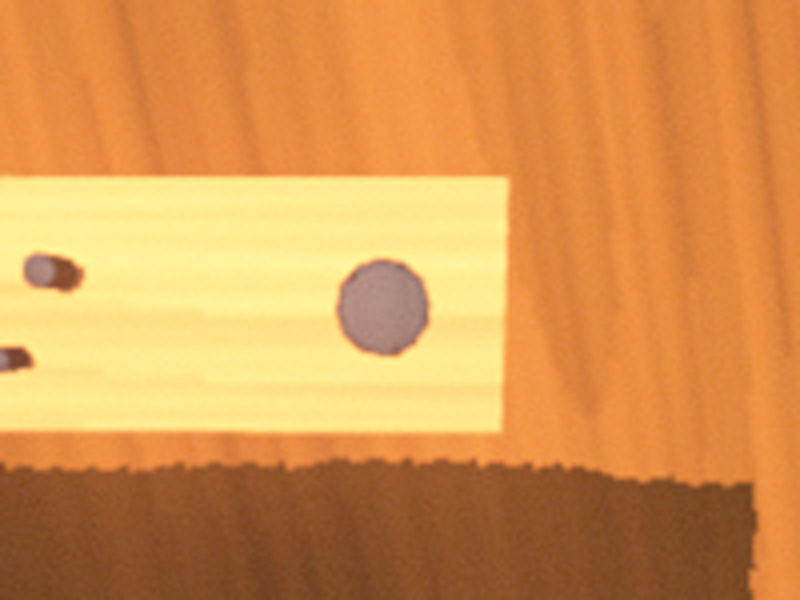

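View pics/tc5.png

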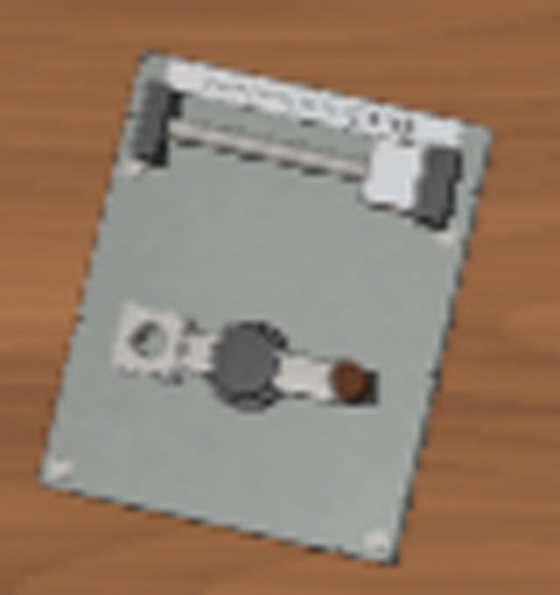

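Run:
```python
from h import *
import pickle
s,w=pickle.load(open('w6.pkl','rb'))
P=lambda X,Y:(160+(X+.5)/4-.5,20+(Y+.5)/4-.5)
im=cv2.imread('pics/w6c.png');hsv=cv2.cvtColor(im,cv2.COLOR_BGR2HSV)
m=((hsv[...,1]<90)).astype(np.uint8)
c=max((c for c in cv2.findContours(m,0,2)[0] if 300<cv2.boundingRect(c)[0]<400),key=cv2.contourArea)
(x,y),rad=cv2.minEnclosingCircle(c);print(x,y,rad,cv2.fitEllipse(c))
e=cv2.fitEllipse(c)[0]; pin=onz(w,*P(*e),.062);print('pin',pin)
print(row((pin[0],pin[1],.10),-11.6),row((pin[0],pin[1],.037),-11.6))
```

```text
383.0666198730469 306.29840087890625 44.484779357910156 ((383.04437255859375, 306.6474304199219), (83.8436508178711, 87.07450103759766), 5.018562316894531)
pin [ 0.53149599 -0.18137418  0.062     ]
[0.11, -2.95, 4.65, 0.0, -0.0, -0.0] [0.11, -2.95, 7.17, 0.0, -0.0, -0.0]
```

Emit:
carry_out([
  [[60,0.11,-1.5,1.5,0,0,0],[100,0.11,-2.95,3,0,0,0],[100,0.11,-2.95,4.5,0,0,0],[100,0.11,-2.95,5.7,0,0,0],[100,0.11,-2.95,6.6,0,0,0],[100,0.11,-2.95,7.15,0,0,0],[100,0.11,-2.95,7.15,0,0,0],[100,0.11,-2.95,7.15,0,0,0]],
])

```text
time: 27.02
ee_pos: [0.5321, -0.1813, 0.0384]
eef_rot: [0.995, -0.101, 0.001, 0.0]
ft_force: [0.1, 0.5, 0.4]
width: 0.0528
```

Run:
```python
from h import *
st();print(row((.5315,-.1814,.038),-11.6))
cv2.imwrite('pics/w7.png',r.camera('wrist'))
```

```text
t27.02 p [ 0.5321 -0.1813  0.0384] phi-11.61 tilt [ 0.001 -0.001] F [0.1 0.5 0.4] w0.0528 q [ 0.82  0.46 -0.69  1.79  0.34  1.   -0.21]
[-0.02, 0.01, 0.01, 0.0, -0.02, -0.0]
```

View pics/w7.png

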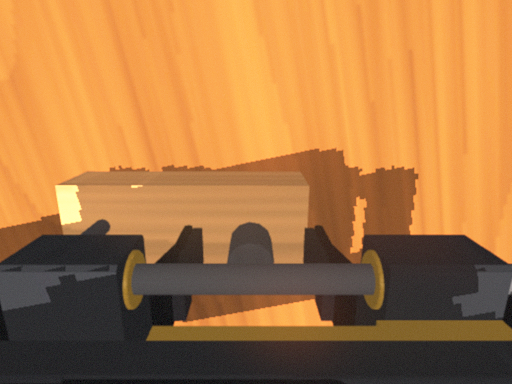

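Emit:
carry_out([
  [[255,0,0,0,0,0,0],[255,0,0,0,0,0,0],[255,0,0,0,0,0,0],[255,0,0,0,0,0,0],[255,0,0,0,0,0,0],[255,0,0,0,0,0,0],[255,0,0,0,0,0,0]],
], grip_force=25)

```text
time: 27.95
ee_pos: [0.5321, -0.1814, 0.0384]
eef_rot: [0.995, -0.101, 0.001, 0.0]
ft_force: [-0.4, -0.1, 1.4]
width: 0.0213
```

Run:
```python
from h import *
st();print(row((.5239,.1878,.14),-11.6))
```

```text
t27.95 p [ 0.5321 -0.1814  0.0384] phi-11.61 tilt [ 0.001 -0.001] F [-0.4 -0.1  1.4] w0.0213 q [ 0.82  0.46 -0.69  1.79  0.34  1.   -0.21]
[-3.29, -14.4, -4.07, 0.01, -0.02, -0.0]
```

Emit:
carry_out([
  [[255,0,0,-1.5,0,0,0],[255,0,0,-3.0,0,0,0],[255,-0.3,-1.4,-4.1,0,0,0],[255,-0.7,-3.0,-4.1,0,0,0],[255,-1.1,-4.8,-4.1,0,0,0],[255,-1.5,-6.6,-4.1,0,0,0],[255,-1.9,-8.4,-4.1,0,0,0],[255,-2.3,-10.2,-4.1,0,0,0],[255,-2.7,-11.8,-4.1,0,0,0],[255,-3.0,-13.2,-4.1,0,0,0],[255,-3.25,-14.2,-4.1,0,0,0],[255,-3.3,-14.4,-4.1,0,0,0]],
])

```text
time: 29.45
ee_pos: [0.523, 0.1899, 0.1406]
eef_rot: [0.995, -0.1, 0.001, -0.0]
ft_force: [-0.6, -0.0, -0.7]
width: 0.0214
```

Run:
```python
from h import *
st();print(row((.5239,.1878,.085),-11.6))
cv2.imwrite('pics/w8.png',r.camera('wrist'));cv2.imwrite('pics/s8.png',r.camera('side')[170:300,140:300].repeat(4,0).repeat(4,1))
```

```text
t29.45 p [0.523  0.1899 0.1406] phi-11.44 tilt [0.001 0.   ] F [-0.6 -0.  -0.7] w0.0214 q [ 0.31  0.38 -0.9   1.71  0.31  1.2  -0.86]
[0.05, 0.08, 2.22, -0.0, -0.01, 0.03]
```

View pics/w8.png

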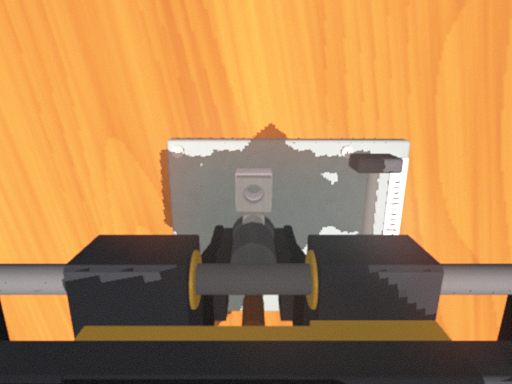

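View pics/s8.png

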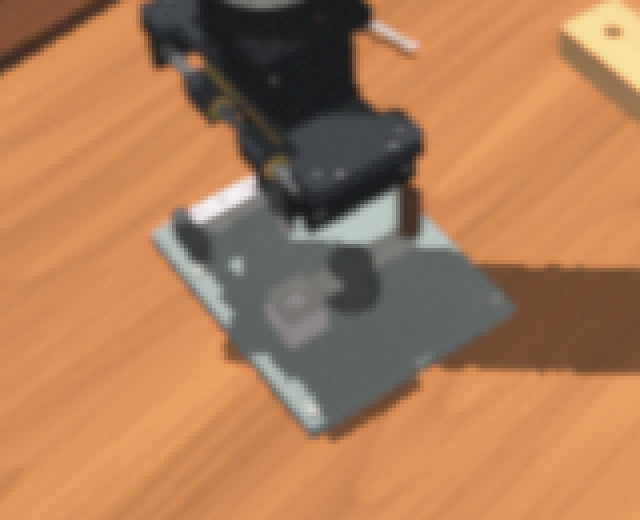

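Run:
```python
from h import *
im=cv2.imread('pics/w8.png'); crop(im,210,150,300,290,4.2,'w8c.png')
s=r.read_state();w=r.camera_info('wrist');print(onz(w,254,194,.046), row((.5239,.1878,.08),-11.6))
```

```text
[0.52506191 0.18622814 0.046     ] [0.01, -0.0, 2.42, 0.01, -0.01, 0.0]
```

View pics/w8c.png

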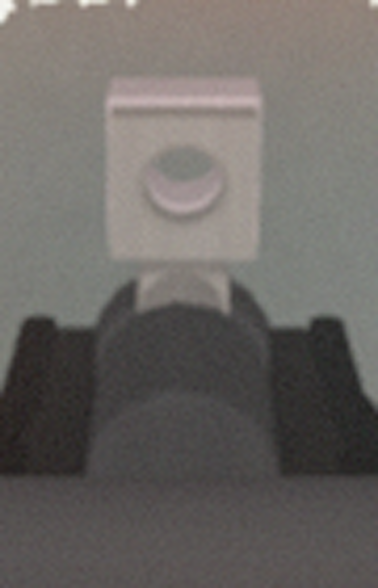

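Emit:
carry_out([
  [[255,0.02,0,0.8,0,0,0],[255,0.02,0,1.6,0,0,0],[255,0.02,0,2.3,0,0,0],[255,0.02,0,2.3,0,0,0],[255,0.02,0,2.3,0,0,0]],
])

```text
time: 30.18
ee_pos: [0.5243, 0.1879, 0.0832]
eef_rot: [0.995, -0.101, 0.001, 0.0]
ft_force: [-0.1, -0.6, -0.8]
width: 0.0213
```

Run:
```python
from h import *
st();print(row((.5241,.1877,.066),-11.6))
im=r.camera('side');crop(im,170,195,275,280,7,'s9.png')
cv2.imwrite('pics/w9.png',r.camera('wrist'))
```

```text
t30.18 p [0.5243 0.1879 0.0832] phi-11.57 tilt [ 0.001 -0.001] F [-0.1 -0.6 -0.8] w0.0213 q [ 0.28  0.44 -0.86  1.77  0.37  1.1  -0.9 ]
[-0.01, 0.01, 0.69, 0.0, -0.02, 0.01]
```

View pics/w9.png

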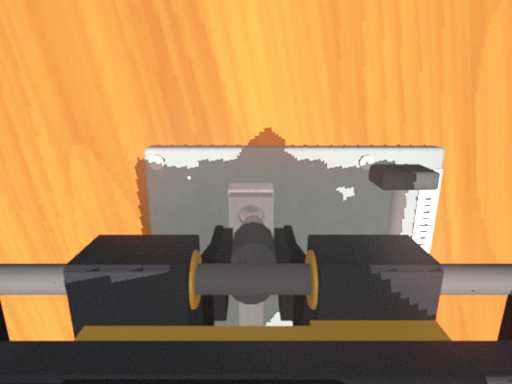

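View pics/s9.png

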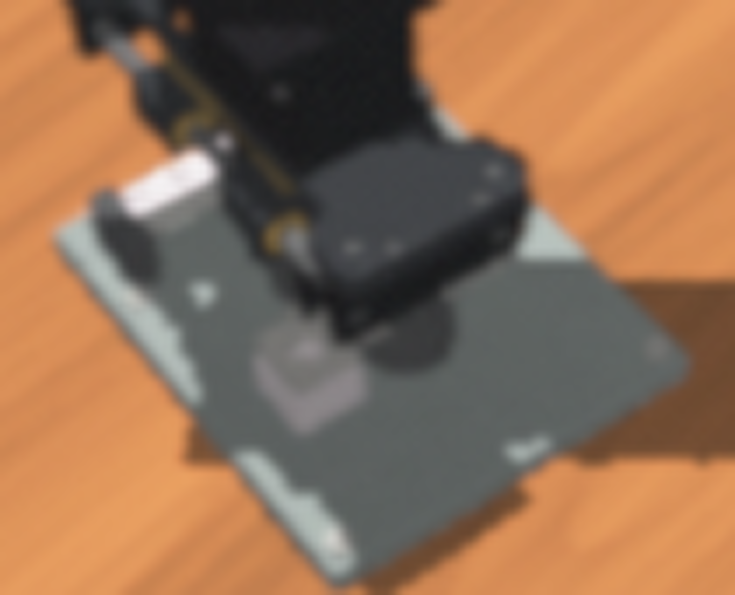

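Emit:
carry_out([
  [[255,-0.02,0,0.2,0,0,0],[255,-0.02,0,0.4,0,0,0],[255,-0.02,0,0.55,0,0,0],[255,-0.02,0,0.55,0,0,0]],
])

```text
time: 30.78
ee_pos: [0.5238, 0.188, 0.0695]
eef_rot: [0.995, -0.101, 0.001, 0.0]
ft_force: [0.2, -0.8, -0.5]
width: 0.0213
```

Run:
```python
from h import *
s=st();print(s['torque'],row((.5239,.1878,.0505),-11.6))
```

```text
t30.77 p [0.5238 0.188  0.0695] phi-11.57 tilt [ 0.002 -0.001] F [ 0.2 -0.8 -0.5] w0.0213 q [ 0.28  0.46 -0.85  1.78  0.39  1.08 -0.92]
[ 0.01241195 -0.07629851 -0.06826373] [0.0, 0.01, 0.76, 0.01, -0.02, 0.01]
```

No resistance; the tip is in the eye. Continuing down.

Emit:
carry_out([
  [[255,0,0,0.2,0,0,0],[255,0,0,0.35,0,0,0],[255,0,0,0.5,0,0,0],[255,0,0,0.5,0,0,0]],
])

```text
time: 31.28
ee_pos: [0.5237, 0.1879, 0.0566]
eef_rot: [0.995, -0.101, 0.001, 0.0]
ft_force: [0.2, -0.6, -1.7]
width: 0.0212
```

Run:
```python
from h import *
s=st();print(s['torque'],row((.5239,.1878,.0505),-11.6))
```

```text
t31.27 p [0.5237 0.1879 0.0566] phi-11.57 tilt [ 0.001 -0.001] F [ 0.2 -0.6 -1.7] w0.0212 q [ 0.27  0.48 -0.84  1.79  0.41  1.06 -0.93]
[ 0.00280407 -0.09120681 -0.02677185] [0.01, 0.0, 0.24, 0.01, -0.01, 0.01]
```

Emit:
carry_out([
  [[255,0,0,0.1,0,0,0],[255,0,0,0.2,0,0,0],[255,0,0,0.2,0,0,0],[255,0,0,0.2,0,0,0]],
])

```text
time: 31.78
ee_pos: [0.5237, 0.1879, 0.0516]
eef_rot: [0.995, -0.101, 0.001, 0.0]
ft_force: [-0.5, -0.5, 0.4]
width: 0.0219
```

Run:
```python
from h import *
s=st();print(s['torque'],row((.5239,.1878,.0505),-11.6))
```

```text
t31.77 p [0.5237 0.1879 0.0516] phi-11.57 tilt [ 0.001 -0.001] F [-0.5 -0.5  0.4] w0.0219 q [ 0.26  0.48 -0.84  1.79  0.41  1.05 -0.93]
[ 0.02404423 -0.04765391  0.04311535] [0.01, 0.0, 0.05, 0.01, -0.01, 0.01]
```

Emit:
carry_out([
  [[200,0,0,0,0,0,0],[150,0,0,0,0,0,0],[100,0,0,0,0,0,0],[60,0,0,0,0,0,0],[60,0,0,-1,0,0,0],[60,0,0,-2.5,0,0,0],[60,0,0,-4,0,0,0],[60,0,1.0,-6,0,0,0],[60,0,3.0,-6,0,0,0],[60,0,3.0,-6,0,0,0],[60,0,3.0,-6,0,0,0]],
])

```text
time: 33.15
ee_pos: [0.5084, 0.1146, 0.2018]
eef_rot: [0.995, -0.101, 0.001, 0.0]
ft_force: [-0.7, 0.3, -0.0]
width: 0.0665
```

Run:
```python
from h import *
s=st();im=r.camera('wrist');crop(im,130,10,380,200,3.1,'w10.png')
im=r.camera('side');crop(im,170,195,275,280,7,'s10.png')
```

```text
t33.15 p [0.5084 0.1146 0.2018] phi-11.59 tilt [ 0.001 -0.001] F [-0.7  0.3 -0. ] w0.0665 q [ 0.51  0.22 -0.92  1.73  0.18  1.28 -0.65]
```

View pics/w10.png

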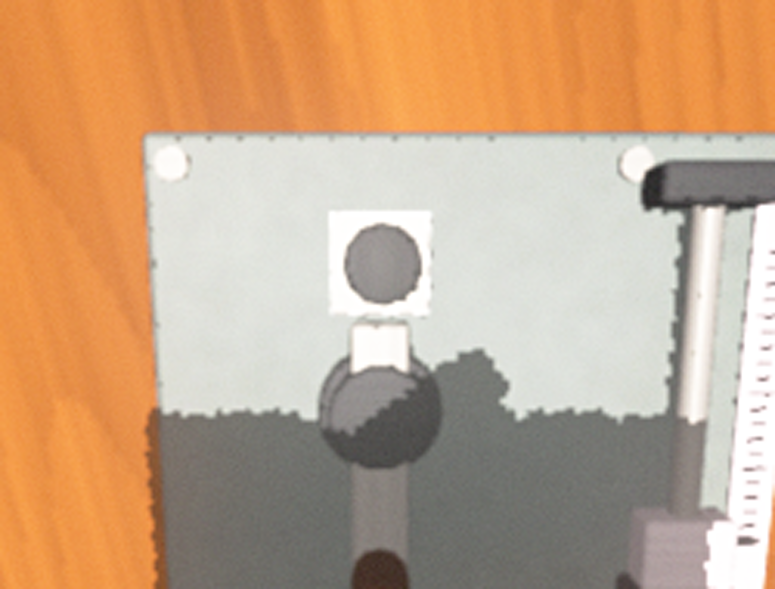

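View pics/s10.png

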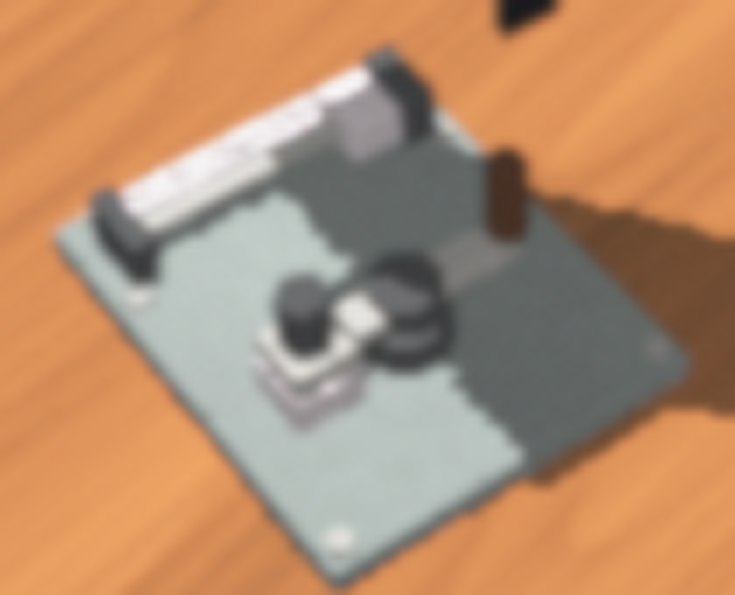

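Run:
```python
from h import *
print(r.close_job()); st()
```

```text
the job is handed in; nothing more can be done
None
the job is handed in; nothing more can be done
```

The crank is wound home against its stop, the lock pin stands in the socket through the eye, and the job was handed in at about 33 s of the 72 s allowed. The hand-in itself gives no verdict.

- **Crank:** I gripped the handle lightly (8 N) and wound it anticlockwise about 413° in three strokes, regripping twice. At the end I felt the stop as a rise to about 10 N while the position stayed still. The top view showed the eye over the socket and the carriage against its end block.
- **Pin:** I took it from the 130 × 60 mm rack and lowered it through the eye with no noticeable resistance. I let go about 1 mm above its seat.
- **Last checks:** The wrist and side views show the head centred on the eye, resting on it without a gap and standing upright. Its apparent size fits a pin fully home, and the carriage is still at its stop. The gripper was clear, with its tip about 0.2 m above the bench.
- **Disagreement:** The cameras differed by up to about 5 mm: the top view put the handle, hub and pin 3–5 mm from the wrist view. I went by the wrist camera, which also agreed with where the handle was gripped at the stop.
- **Not checked:** I did not measure the plane, mug and screwdriver again at the end. No move went near them.

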